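# Slide the candlestick onto its coaster

## Robot

A 6-joint arm with a two-finger parallel gripper is mounted at the origin on the work surface. World frame = base frame: x ahead of the robot, y to its left, z up, the work surface at z = 0. Lengths are in m, angles in rad, forces in N, time in s.
With the tool pointing down it reaches from about 0.425 to 1.125 m from the base axis. Payload 14.9 kg.
Tool frame: the origin (TCP) lies midway between the tips of the shut fingers; the grasp point (between the pads) lies 19 mm behind it; z points along the fingers, y is the direction in which the jaws open and shut (so a half turn about z gives the same grasp; the last joint's range is limited). The gripper opens to 91 mm and grips with 3 to 60 N. Pads are 32 mm wide; open, the fingers measure 118 mm over their backs; the gripper's body (76 mm by 178 mm) begins 60 mm behind the grasp point.
Start: joints at [-1.169, 0.379, 1.734, -0, 1.028, -0.033], TCP at [0.295, -0.635, 0.214] pointing down, gripper open.
Joint ranges: [-2.77, 2.77], [-0.74, 2.19], [0, 2.66], [-1.06, 4.2], [0.31, 2.87], [-3.08, 3.08]. Speed limits (rad/s): [1.89, 1.89, 2.39, 3.14, 3.14, 3.14].

## Interface

Orientations are given as [roll, pitch, yaw] about the fixed x, y, z axes, in that order (R = Rz(yaw) Ry(pitch) Rx(roll)).
In Python, from rig import observe, camera, camera_params, hand_in gives the robot as it stands. The module is installed in compiled form; this text tells all that it offers.
- The arm moves only by the tool step_arm, never from a script. Its argument "rows" is a list of rows, each an object with "angular": the turn, a rotation vector about the world's x, y, z in degrees, a list of three; "linear": the shift along the world's x, y, z in cm, a list of three; "claw": the closure in counts, from 0 (fully open) to 255 (shut). In form: [{"angular": [ax, ay, az], "linear": [tx, ty, tz], "claw": claw}, ...]. A call has 1 to 20 rows; each row shifts and turns the pose as measured when the row begins; what a row does not reach is not made up. A row lasts 1/10 s, in which the tool goes at most 50 mm and 8.59 degrees, less where a joint would pass 70% of its speed; a pose out of reach is approached as far as the arm can. A call with a gripper value outside its range is refused whole. The fingers move at their own pace and stop on an object; "force" is the grip in N (left out, the last holds). Time passes only in rows, so rows that do not move let the fingers close. It gives the time, the measured TCP pose, the force and the opening at its end, in the units of the state.
- observe(): the state, without advancing time (a new reading comes with each control period).
- camera(name): name is "side" or "top"; returns (picture, depth): 384x512x3 uint8, red, green, blue; 384x512 float32, m along the optical axis (not along the pixel's ray), 0 where there is no reading.
- camera_params(name): a dict with "mtx" (3x3 intrinsics, pixels), "distortion" ([k1, k2, p1, p2, k3] as OpenCV has them; the pictures are not rectified), "rvec" (rotation vector, rad) and "tvec" (3), from world to camera coordinates, as OpenCV has them. Camera axes: x right, y down, z forward; pixel columns grow to the right and rows downward; lengths in m; the calibration is good to about 2 mm. A picture is of the moment at which its call begins. camera_params takes no time and is no camera call.
- hand_in(): hands the job in, once; it reports no verdict.
The state is a dict: "time": time; "qpos": joint angles; "joint_velocities": joint speeds; "joint_torque": joint torques, N m; "tcp_pos": TCP position; "eef_rot": TCP orientation; "ft_force": force on the tool from outside, world axes, zero at the start; "wrist_torque": the same for the moment, N m; "width": finger opening in m.
Only numpy, scipy, OpenCV 4.12 (cv2) and the standard library are available. Lean on these libraries where they do the work, as an engineer would, in place of code of your own. Each camera call takes 0.05 s, during which the arm holds its last target.

## Task

Push the tall candlestick along the shelf, low on its foot, until the whole foot stands on the round cork coaster let into the plank. It must slide upright all the way: do not tip it, do not take it between the fingers and do not lift it. Leave the bookends, the acrylic box and the remote where they are, and finish with the hand clear.

Things in the scene. Friction and masses are not known exactly. Their poses are not given: they have to be found in the camera images.
- candlestick: loose dark steel candlestick with white candle, 220 mm tall, about 0.4 kg, standing on the plank. Round foot 50 mm wide with upright side to 26 mm high, narrowing to a 14 mm stem, a 30 mm cup at 140 mm and a 20 mm thick candle above 150 mm. Origin: centre of its underside, z up. Pushed on the foot it slides, on stem or candle it tips: keep the hand's body clear of those
- coaster: round cork coaster with a thin dark steel rim, 100 mm in diameter over the rim, fixed, let into the plank flush so that things slide onto it without a step. Origin at its centre on the plank surface, z up
- bookend_left: loose L-shaped steel bookend, base plate 90 x 100 mm and 3 mm thick, upright 130 mm high on its +y edge; to be left alone. Origin at the centre of the underside of the base plate
- bookend_right: loose L-shaped steel bookend, base plate 90 x 100 mm and 3 mm thick, upright 130 mm high on its -y edge; to be left alone. Origin at the centre of the underside of the base plate
- clamp_box: empty clear acrylic box, 92 x 92 mm, 44 mm high, lid shut; to be left alone. Origin at the centre of its underside
- remote: dark wooden speaker remote, 45 x 110 mm (long along its y), 18 mm high, with a round rubber button on top up to 22 mm; to be left alone. Origin at the centre of its underside
Mind the look-alikes: they are no part of the job. Several things look just like the candlestick: the one meant starts nearest to the robot's base.

How it is judged:
By the outcome, as a careful person would: the job done as asked, in the order asked, and still so for the second after the job is handed in, with the robot touching nothing.
It also fails if it takes over 48 s, if anything falls off the work surface, if the arm or the gripper's body presses on something with over 40 N, if the wrist force passes 120 N, or if a joint passes its speed limit or range.

## Working session

There is one attempt and no reset: what is moved stays moved. The work goes in short steps, Python scripts to look and compute and a tool call to move; the robot and the scene stay as the last step left them, time stands still between calls to the robot, and variables do not carry over. Pictures are saved under pics/ and viewed, and the job is handed in when it is done.

Besides the shell and the picture viewer there is one more tool, called after "Emit:" as name([rows], argument=value, ...), one row to a line, values as JSON. step_arm: Moves the arm, as the interface text tells. Its arguments: {"type":"object","properties":{"rows":{"type":"array","items":{"type":"object","properties":{"angular":{"type":"array","items":{"type":"number"}},"linear":{"type":"array","items":{"type":"number"}},"claw":{"type":"number"}}}},"force":{"type":"number"}},"required":["rows"]}

```bash
mkdir -p pics
cat > h.py <<'E'
import numpy as np,cv2
from rig import *
def snap(n,tag):
    im,d=camera(n); cv2.imwrite(f'pics/{tag}.png',im[:,:,::-1]); np.savez(f'pics/{tag}.npz',im=im,d=d); return im,d
def P(n):
    p=camera_params(n); K=np.array(p['mtx']);D=np.array(p['distortion']);R=cv2.Rodrigues(np.array(p['rvec'],float))[0];t=np.array(p['tvec'],float).ravel();return K,D,R,t
def ray(n,u,v):
    K,D,R,t=P(n); q=cv2.undistortPoints(np.array([[[u,v]]],float),K,D)[0,0]; return -R.T@t, R.T@np.array([q[0],q[1],1])
def onz(n,u,v,z):
    o,r=ray(n,u,v); return o+r*(z-o[2])/r[2]
def dep(n,u,v,d):
    o,r=ray(n,u,v); return o+r*d[int(v),int(u)]
def proj(n,p):
    K,D,R,t=P(n); return cv2.projectPoints(np.array(p,float).reshape(-1,3),cv2.Rodrigues(R)[0],t,K,D)[0][:,0]
E
python3 - <<'E'
from h import *
for n in('side','top'):
    snap(n,n+'0'); K,D,R,t=P(n); print(n,-R.T@t,R[2])
print(observe())
E
```

```text
side [0.25463236 0.69592297 0.83280099] [ 0.26815816 -0.64553694 -0.71510367]
top [ 0.44911884 -0.0142862   1.10592714] [ 0.11832481  0.01134338 -0.99291015]
{'time': 0.1, 'qpos': array([-1.16929855e+00,  3.79357997e-01,  1.73470795e+00,  2.00134214e-06,
        1.02849455e+00, -3.32925167e-02]), 'joint_velocities': array([-0.0003894 , -0.0024333 , -0.00167479, -0.0006897 ,  0.00101268,
       -0.00073648]), 'joint_torque': array([-1.71078016e-03, -7.65044117e+01, -4.35297847e+01,  6.51736278e-02,
        3.98297037e-02, -3.07985863e-05]), 'tcp_pos': array([ 0.29471873, -0.63455189,  0.21335968]), 'eef_rot': array([-3.14062541e+00, -3.39280278e-05,  4.34789245e-01]), 'ft_force': array([-0.02072934, -0.89402142,  0.13611458]), 'wrist_torque': array([-0.05959052, -0.03675901, -0.00655042]), 'width': 0.09110639281637253}
```

View pics/side0.png

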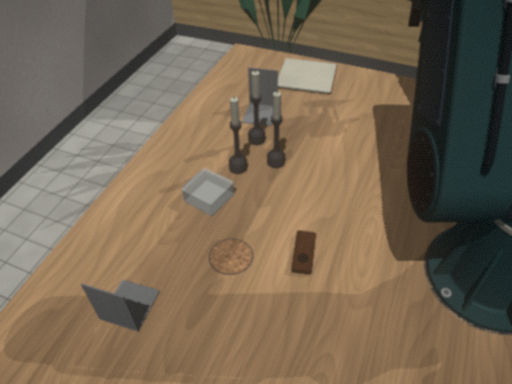

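View pics/top0.png

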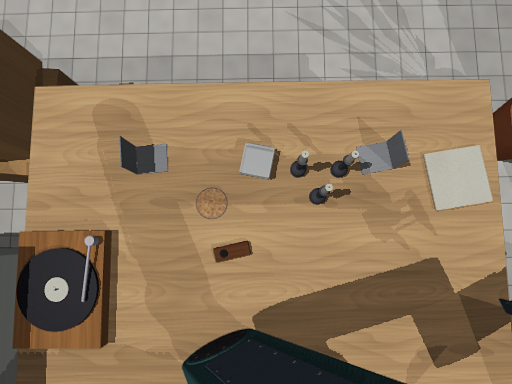

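Run:
```python
import cv2
im=cv2.imread('pics/top0.png')[120:270,190:390]; cv2.imwrite('pics/c1.png',cv2.resize(im,None,fx=4,fy=4,interpolation=cv2.INTER_CUBIC))
im=cv2.imread('pics/side0.png')[60:290,170:330]; cv2.imwrite('pics/c2.png',cv2.resize(im,None,fx=2.6,fy=2.6,interpolation=cv2.INTER_CUBIC))
```

```text
(no output)
```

View pics/c1.png

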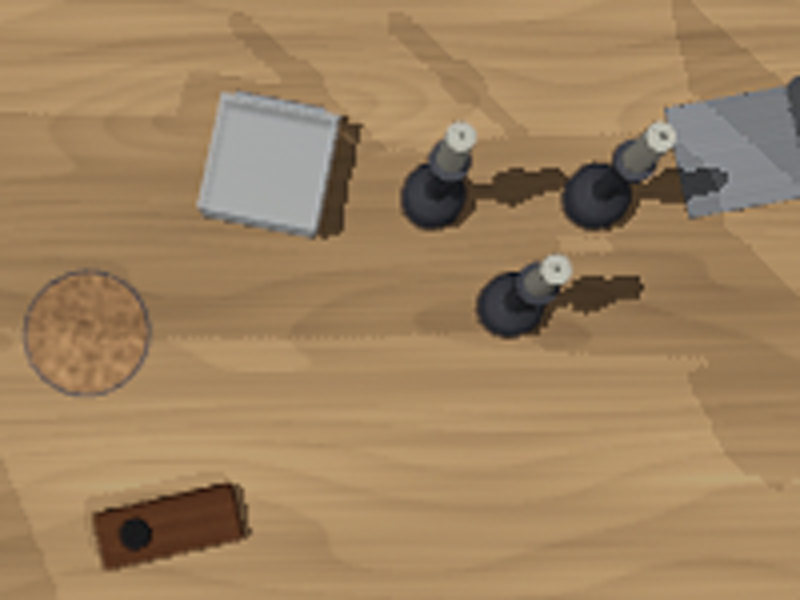

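View pics/c2.png

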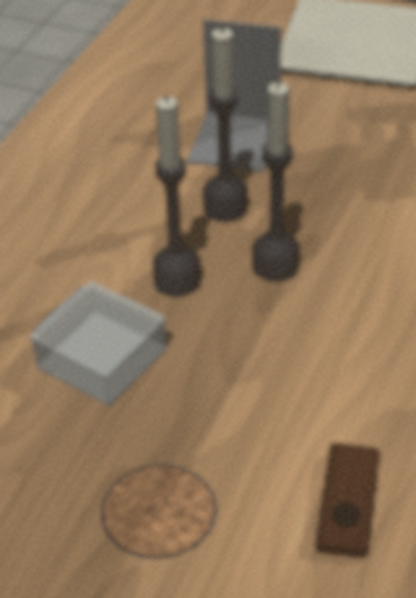

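Run:
```python
from h import *
f=lambda x,y:(190+x/4-.4,120+y/4-.4)
g=lambda x,y:(170+x/2.6-.3,60+y/2.6-.3)
print('coaster',onz('top',*f(87,333),0),onz('side',*g(159,510),0))
for e in [(24,333),(150,333),(87,270),(87,396)]: print(onz('top',*f(*e),0))
print('target foot z.02',onz('top',*f(511,304),.02),'candle',onz('top',*f(557,269),.22), 'side foot',onz('side',*g(276,256),.013),'candle',onz('side',*g(278,88),.22))
for nm,a,b in[('st2',(432,196),(461,136)),('st3',(597,196),(661,136))]: print(nm,onz('top',*f(*a),.02),onz('top',*f(*b),.22))
print('box top',[onz('top',*f(*e),.044).round(3) for e in [(222,93),(342,117),(318,236),(198,209)]])
print('remote',[onz('top',*f(*e),.018).round(3) for e in [(94,514),(234,484),(245,537),(107,569)]])
```

```text
coaster [0.55281579 0.15627319 0.        ] [0.55194485 0.15681107 0.        ]
[0.55336828 0.20575947 0.        ]
[0.55226203 0.10687904 0.        ]
[0.60258532 0.15660074 0.        ]
[0.50356139 0.1559611  0.        ]
target foot z.02 [ 0.56959061 -0.17268517  0.02      ] candle [ 0.56917622 -0.17300383  0.22      ] side foot [ 0.56815367 -0.17270141  0.013     ] candle [ 0.56785816 -0.16986471  0.22      ]
st2 [ 0.65450011 -0.11396668  0.02      ] [ 0.65516545 -0.11488936  0.22      ]
st3 [ 0.6529504  -0.24165233  0.02      ] [ 0.6536081  -0.24179954  0.22      ]
box top [array([0.732, 0.047, 0.044]), array([ 0.712, -0.044,  0.044]), array([ 0.62 , -0.025,  0.044]), array([0.642, 0.066, 0.044])]
remote [array([0.413, 0.147, 0.018]), array([0.435, 0.041, 0.018]), array([0.395, 0.033, 0.018]), array([0.372, 0.137, 0.018])]
```

Emit:
step_arm([
  {"angular": [0, 0, 6], "linear": [2, 3, 0.5], "claw": 255},
  {"angular": [0, 0, 6], "linear": [2, 3, 0.5], "claw": 255},
  {"angular": [0, 0, 6], "linear": [2, 3, 0.5], "claw": 255},
  {"angular": [0, 0, 6], "linear": [2, 3, 0.5], "claw": 255},
  {"angular": [0, 0, 6], "linear": [2, 3, 0.5], "claw": 255},
  {"angular": [0, 0, 6], "linear": [2, 3, 0.5], "claw": 255},
  {"angular": [0, 0, 6], "linear": [2, 3, 0.5], "claw": 255},
  {"angular": [0, 0, 6], "linear": [2, 3, 0.5], "claw": 255},
  {"angular": [0, 0, 6], "linear": [2, 3, 0], "claw": 255},
  {"angular": [0, 0, 6], "linear": [2, 3, 0], "claw": 255},
  {"angular": [0, 0, 5], "linear": [2, 3, 0], "claw": 255},
  {"angular": [0, 0, 0], "linear": [0, 0, 0], "claw": 255},
], force=10)

```text
time: 1.3
tcp_pos: [0.5189, -0.2898, 0.2514]
eef_rot: [-3.136, -0.001, 1.614]
ft_force: [-1.3, -0.2, -0.2]
width: 0.0006
```

Emit:
step_arm([
  {"angular": [5.4, 0, 0], "linear": [0, 0, 0], "claw": 255},
  {"angular": [5.4, 0, 0], "linear": [0, 0, 0], "claw": 255},
  {"angular": [5.4, 0, 0], "linear": [0, 0, 0], "claw": 255},
  {"angular": [0, -5.5, 0], "linear": [0, 0, 0], "claw": 255},
  {"angular": [0, -5.5, 0], "linear": [0, 0, 0], "claw": 255},
  {"angular": [0, -5.5, 0], "linear": [0, 0, 0], "claw": 255},
  {"angular": [0, -5.5, 0], "linear": [0, 0, 0], "claw": 255},
  {"angular": [0, 0, 0], "linear": [0, 0, 0], "claw": 255},
])

```text
time: 2.1
tcp_pos: [0.5177, -0.2908, 0.2497]
eef_rot: [2.724, -0.254, 1.724]
ft_force: [-0.1, -0.2, 0.9]
width: 0.0006
```

Run:
```python
from h import *
from scipy.spatial.transform import Rotation as Ro
s=observe();print(s['tcp_pos'],Ro.from_euler('xyz',s['eef_rot']).as_matrix().round(3),s['qpos'].round(2))
a=snap('top','top1')[0];b=snap('side','side1')[0]
cv2.imwrite('pics/ab.png',np.vstack([a[:,:,::-1][60:340],b[:,:,::-1][0:300]]))
```

```text
[ 0.51771034 -0.29076816  0.24971205] [[-0.148  0.919  0.366]
 [ 0.956  0.039  0.289]
 [ 0.251  0.393 -0.885]] [-0.76  0.15  2.02  0.59  0.99 -1.2 ]
```

View pics/ab.png

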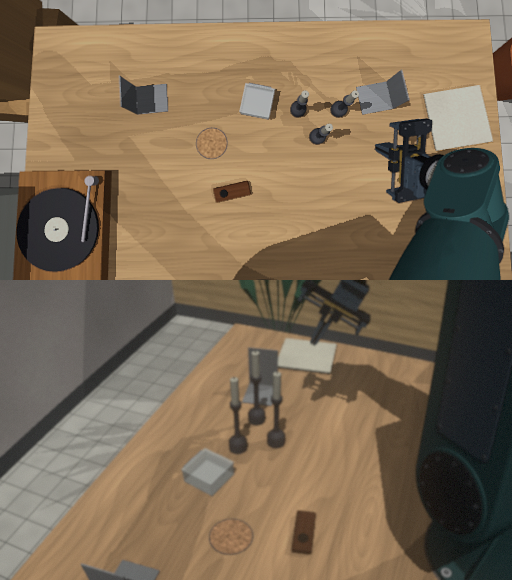

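Emit:
step_arm([
  {"angular": [0, 0, 0], "linear": [0, 0, -2.5], "claw": 255},
  {"angular": [0, 0, 0], "linear": [0, 0, -2.5], "claw": 255},
  {"angular": [0, 0, 0], "linear": [0, 0, -2.5], "claw": 255},
  {"angular": [0, 0, 0], "linear": [0, 0, -2.5], "claw": 255},
  {"angular": [0, 0, 0], "linear": [0, 0, -2.5], "claw": 255},
  {"angular": [0, 0, 0], "linear": [0, 0, -2.5], "claw": 255},
  {"angular": [0, 0, 0], "linear": [0, 0, -2.5], "claw": 255},
  {"angular": [0, 0, 0], "linear": [0, 0, -2.5], "claw": 255},
  {"angular": [0, 0, 0], "linear": [0, 0, -1], "claw": 255},
  {"angular": [0, 0, 0], "linear": [0, 0, -0.5], "claw": 255},
  {"angular": [0, 0, 0], "linear": [0, 0, 0], "claw": 255},
])

```text
time: 3.3
tcp_pos: [0.527, -0.2936, 0.0311]
eef_rot: [2.74, -0.254, 1.728]
ft_force: [0.0, -0.4, 0.6]
width: 0.0003
```

Emit:
step_arm([
  {"angular": [0, 0, 0], "linear": [1, 1, -0.9], "claw": 255},
  {"angular": [0, 0, 0], "linear": [1, 1, -0.5], "claw": 255},
  {"angular": [0, 0, 0], "linear": [1, 1, -0.3], "claw": 255},
  {"angular": [0, 0, 0], "linear": [1, 1, 0], "claw": 255},
  {"angular": [0, 0, 0], "linear": [0.3, 1, 0], "claw": 255},
  {"angular": [0, 0, 0], "linear": [0, 0, 0], "claw": 255},
])

```text
time: 3.9
tcp_pos: [0.5761, -0.2394, 0.0161]
eef_rot: [2.737, -0.251, 1.73]
ft_force: [0.1, 0.7, 0.6]
width: 0.0003
```

Run:
```python
from h import *
from scipy.spatial.transform import Rotation as Ro
s=observe();print(s['tcp_pos'],Ro.from_euler('xyz',s['eef_rot']).as_matrix().round(3),s['ft_force'])
a=snap('top','top2')[0];b=snap('side','side2')[0]
f=lambda i,y,x:cv2.resize(i[y:y+110,x:x+150,::-1],None,fx=5,fy=5,interpolation=cv2.INTER_CUBIC)[:, :]
cv2.imwrite('pics/a2.png',f(a,120,270));cv2.imwrite('pics/b2.png',f(b,80,210))
```

```text
[ 0.57610606 -0.23935645  0.01614085] [[-0.154  0.923  0.353]
 [ 0.956  0.049  0.288]
 [ 0.248  0.381 -0.89 ]] [0.14405105 0.67591548 0.61357808]
```

View pics/a2.png

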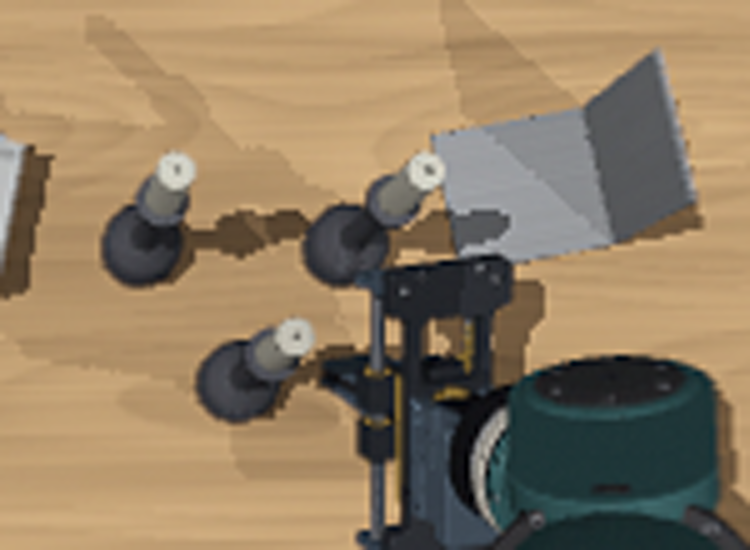

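View pics/b2.png

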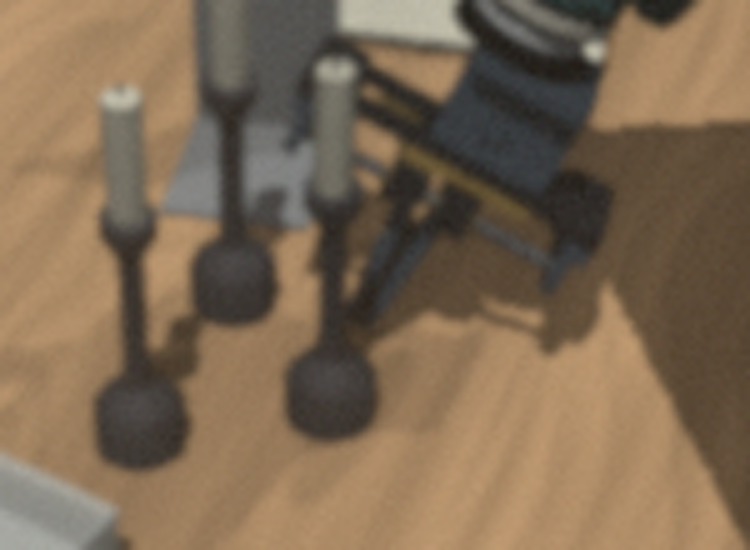

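Emit:
step_arm([
  {"angular": [0, 0, 0], "linear": [-0.7, 0, -0.3], "claw": 255},
  {"angular": [0, 0, 0], "linear": [0, 0, 0], "claw": 255},
  {"angular": [0, 0, 0], "linear": [0, 1, 0], "claw": 255},
  {"angular": [0, 0, 0], "linear": [0, 0.7, 0], "claw": 255},
  {"angular": [0, 0, 0], "linear": [0, 0.7, 0], "claw": 255},
  {"angular": [0, 0, 0], "linear": [0, 0.7, 0], "claw": 255},
  {"angular": [0, 0, 0], "linear": [0, 0.7, 0], "claw": 255},
  {"angular": [0, 0, 0], "linear": [0, 0.7, 0], "claw": 255},
  {"angular": [0, 0, 0], "linear": [0, 0, 0], "claw": 255},
])

```text
time: 4.9
tcp_pos: [0.5676, -0.1937, 0.0134]
eef_rot: [2.736, -0.248, 1.727]
ft_force: [-0.4, -1.0, -1.3]
width: -0.0
```

```bash
cat > look.py <<'E'
from h import *
import sys
from scipy.spatial.transform import Rotation as Ro
k=sys.argv[1]
s=observe();print(s['tcp_pos'],Ro.from_euler('xyz',s['eef_rot']).as_matrix().round(3).tolist(),s['ft_force'])
a=snap('top','top'+k)[0];b=snap('side','side'+k)[0]
def c(i,n):
    u,v=proj(n,[s['tcp_pos'][0]+.03,s['tcp_pos'][1]+.02,.04])[0]
    x=int(np.clip(u-50,0,412));y=int(np.clip(v-50,0,284));print(n,x,y)
    return cv2.resize(i[y:y+100,x:x+100,::-1],None,fx=4,fy=4,interpolation=cv2.INTER_CUBIC)
cv2.imwrite(f'pics/c_{k}.png',np.hstack([c(a,'top'),c(b,'side')]))
E
python3 look.py 3
```

```text
[ 0.56764214 -0.19374075  0.01340116] [[-0.15, 0.923, 0.355], [0.958, 0.047, 0.284], [0.246, 0.382, -0.891]] [-0.40493491 -1.0421811  -1.26657186]
top 268 135
side 215 97
```

View pics/c_3.png

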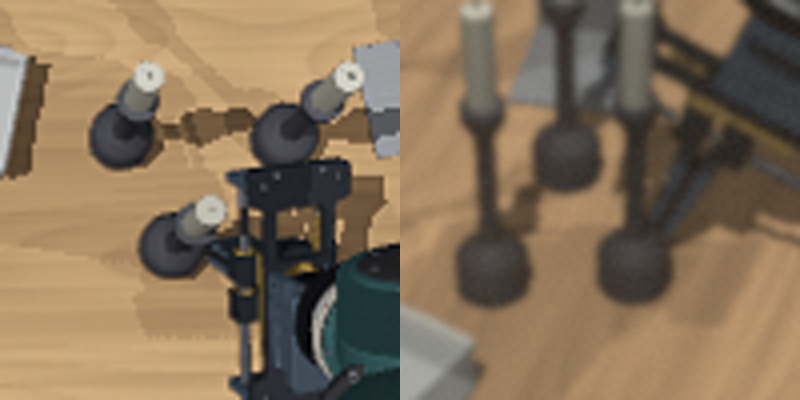

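Run:
```python
from h import *
f=lambda x,y:(268+x/4-.4,135+y/4-.4)
print(onz('top',*f(172,244),.02),onz('top',*f(210,211),.22))
print(onz('top',*f(121,135),.02),onz('top',*f(149,77),.22))
print(onz('top',*f(285,135),.02),onz('top',*f(349,76),.22))
```

```text
[ 0.56983147 -0.15198084  0.02      ] [ 0.5681679  -0.15101021  0.22      ]
[ 0.65527759 -0.11475861  0.02      ] [ 0.65451681 -0.11487312  0.22      ]
[ 0.65373667 -0.24168094  0.02      ] [ 0.6536081  -0.24179954  0.22      ]
```

Emit:
step_arm([
  {"angular": [0, 0, 0], "linear": [-0.02, 0.7, 0], "claw": 255},
  {"angular": [0, 0, 0], "linear": [-0.04, 0.8, 0], "claw": 255},
  {"angular": [0, 0, 0], "linear": [-0.04, 0.8, 0], "claw": 255},
  {"angular": [0, 0, 0], "linear": [-0.04, 0.8, 0], "claw": 255},
  {"angular": [0, 0, 0], "linear": [-0.04, 0.8, 0], "claw": 255},
  {"angular": [0, 0, 0], "linear": [-0.04, 0.8, 0], "claw": 255},
  {"angular": [0, 0, 0], "linear": [-0.04, 0.8, 0], "claw": 255},
  {"angular": [0, 0, 0], "linear": [-0.04, 0.8, 0], "claw": 255},
  {"angular": [0, 0, 0], "linear": [-0.04, 0.8, 0], "claw": 255},
  {"angular": [0, 0, 0], "linear": [-0.04, 0.8, 0], "claw": 255},
  {"angular": [0, 0, 0], "linear": [0, 0.4, 0], "claw": 255},
  {"angular": [0, 0, 0], "linear": [0, 0, 0], "claw": 255},
])

```text
time: 6.2
tcp_pos: [0.5636, -0.1044, 0.0136]
eef_rot: [2.736, -0.247, 1.726]
ft_force: [0.4, -4.3, -0.9]
width: 0.0006
```

```bash
python3 look.py 4
```

```text
[ 0.56359322 -0.10435226  0.01355427] [[-0.15, 0.923, 0.355], [0.958, 0.046, 0.283], [0.245, 0.383, -0.891]] [ 0.37594656 -4.28812236 -0.90745696]
top 238 137
side 204 119
```

View pics/c_4.png

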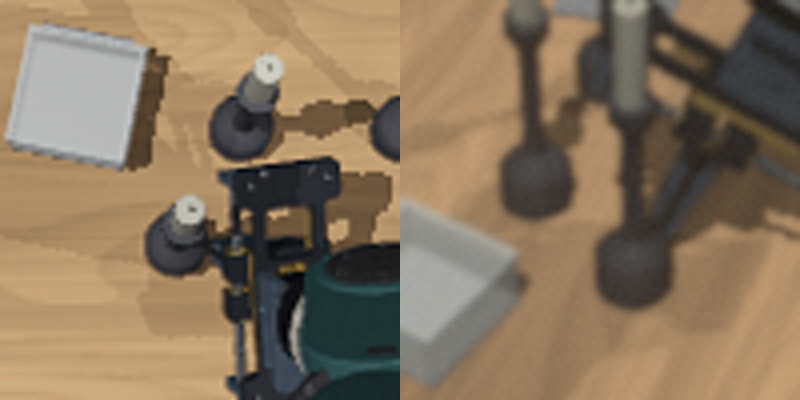

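Run:
```python
from h import *
f=lambda x,y:(238+x/4-.4,137+y/4-.4)
print(onz('top',*f(177,241),.02),onz('top',*f(190,210),.22))
print(onz('top',*f(268,69),.22))
```

```text
[ 0.56699372 -0.06367914  0.02      ] [ 0.56477063 -0.0630724   0.22      ]
[ 0.65452479 -0.11423837  0.22      ]
```

Emit:
step_arm([
  {"angular": [0, 0, 0], "linear": [-0.02, 0.7, 0], "claw": 255},
  {"angular": [0, 0, 0], "linear": [-0.03, 0.8, 0], "claw": 255},
  {"angular": [0, 0, 0], "linear": [-0.03, 0.8, 0], "claw": 255},
  {"angular": [0, 0, 0], "linear": [-0.03, 0.8, 0], "claw": 255},
  {"angular": [0, 0, 0], "linear": [-0.03, 0.8, 0], "claw": 255},
  {"angular": [0, 0, 0], "linear": [-0.03, 0.8, 0], "claw": 255},
  {"angular": [0, 0, 0], "linear": [-0.03, 0.8, 0], "claw": 255},
  {"angular": [0, 0, 0], "linear": [-0.03, 0.8, 0], "claw": 255},
  {"angular": [0, 0, 0], "linear": [-0.03, 0.8, 0], "claw": 255},
  {"angular": [0, 0, 0], "linear": [-0.03, 0.8, 0], "claw": 255},
  {"angular": [0, 0, 0], "linear": [-0.03, 0.8, 0], "claw": 255},
  {"angular": [0, 0, 0], "linear": [-0.03, 0.8, 0], "claw": 255},
  {"angular": [0, 0, 0], "linear": [-0.03, 0.8, 0], "claw": 255},
  {"angular": [0, 0, 0], "linear": [0, 0.4, 0], "claw": 255},
  {"angular": [0, 0, 0], "linear": [0, 0, 0], "claw": 255},
])

```text
time: 7.8
tcp_pos: [0.5592, 0.0116, 0.0135]
eef_rot: [2.736, -0.247, 1.725]
ft_force: [0.3, -3.9, 0.7]
width: 0.0002
```

```bash
python3 look.py 5
```

```text
[0.55918699 0.01159057 0.01352284] [[-0.149, 0.923, 0.355], [0.958, 0.046, 0.283], [0.245, 0.383, -0.891]] [ 0.28755232 -3.89577431  0.74143113]
top 200 139
side 187 151
```

View pics/c_5.png

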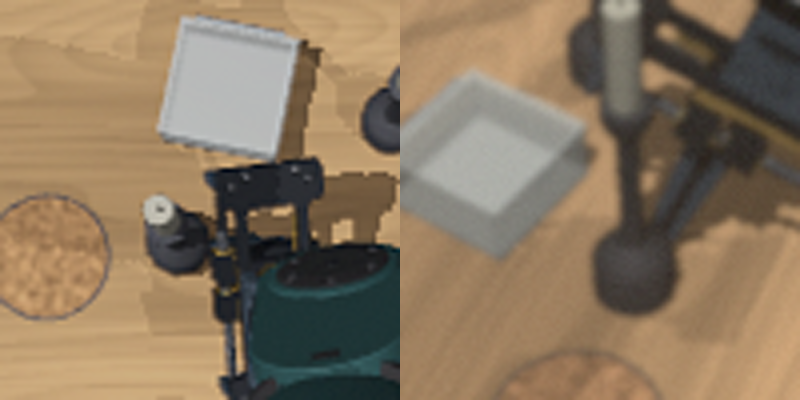

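Run:
```python
from h import *
f=lambda x,y:(200+x/4-.4,139+y/4-.4)
print(onz('top',*f(178,241),.02),onz('top',*f(158,210),.22),onz('top',*f(47,258),.0))
```

```text
[0.56215069 0.05237228 0.02      ] [0.56106682 0.05259301 0.22      ] [0.55203    0.15626811 0.        ]
```

Emit:
step_arm([
  {"angular": [0, 0, 0], "linear": [-0.04, 0.7, 0], "claw": 255},
  {"angular": [0, 0, 0], "linear": [-0.06, 0.8, 0], "claw": 255},
  {"angular": [0, 0, 0], "linear": [-0.06, 0.8, 0], "claw": 255},
  {"angular": [0, 0, 0], "linear": [-0.06, 0.8, 0], "claw": 255},
  {"angular": [0, 0, 0], "linear": [-0.06, 0.8, 0], "claw": 255},
  {"angular": [0, 0, 0], "linear": [-0.06, 0.8, 0], "claw": 255},
  {"angular": [0, 0, 0], "linear": [-0.06, 0.8, 0], "claw": 255},
  {"angular": [0, 0, 0], "linear": [-0.06, 0.8, 0], "claw": 255},
  {"angular": [0, 0, 0], "linear": [-0.06, 0.8, 0], "claw": 255},
  {"angular": [0, 0, 0], "linear": [-0.06, 0.8, 0], "claw": 255},
  {"angular": [0, 0, 0], "linear": [-0.06, 0.8, 0], "claw": 255},
  {"angular": [0, 0, 0], "linear": [0, 0.4, 0], "claw": 255},
  {"angular": [0, 0, 0], "linear": [0, 0, 0], "claw": 255},
])

```text
time: 9.2
tcp_pos: [0.5518, 0.1066, 0.0151]
eef_rot: [2.739, -0.261, 1.731]
ft_force: [-1.4, -2.4, -1.8]
width: 0.0003
```

```bash
python3 look.py 6
```

```text
[0.55179574 0.10663205 0.01506343] [[-0.154, 0.924, 0.349], [0.954, 0.047, 0.297], [0.258, 0.378, -0.889]] [-1.40462255 -2.38253788 -1.7936821 ]
top 169 141
side 173 180
```

View pics/c_6.png

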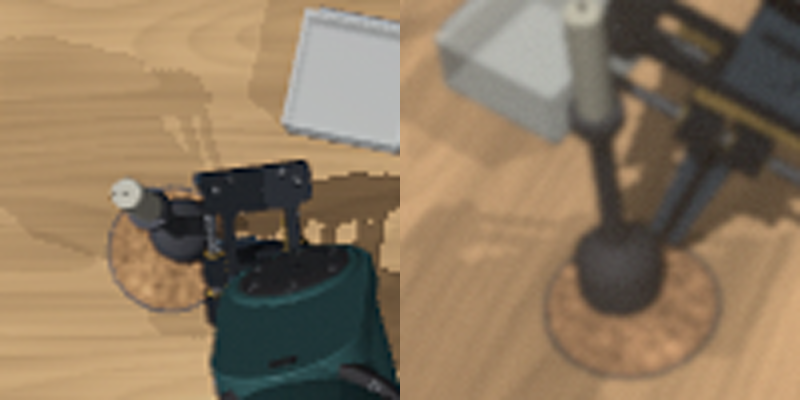

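```bash
python3 - <<'E'
from h import *
f=lambda x,y:(169+x/4-.4,141+y/4-.4)
print(onz('top',*f(182,232),.02),onz('top',*f(126,194),.22))
g=lambda x,y:(173+(x-400)/4-.4,180+y/4-.4)
print('side foot base',onz('side',*g(620,272),.013),onz('side',*g(582,10),.22))
p=[[.562,.147,.02],[.562,.147,.22]]
print('vert proj top',(proj('top',p)-[169,141])*4,'side',(proj('side',p)-[173,180])*4+[400,0])
z=np.load('pics/side6.npz');d=z['d']
for x,y in[(582,20),(590,80),(600,150),(608,200),(620,270)]:
    u,v=g(x,y);u=round(u);v=round(v);print(dep('side',u,v,d))
E
python3 - <<'E'
import cv2
a=cv2.imread('pics/side6.png')[150:280,180:290];b=cv2.imread('pics/top6.png')[160:240,180:270]
cv2.imwrite('pics/z6.png',cv2.hconcat([cv2.resize(a,(440,520),interpolation=2),cv2.resize(b,(360,520),interpolation=2)]))
E
```

```text
[0.56398005 0.14478741 0.02      ] [0.56730895 0.15101093 0.22      ]
side foot base [0.56346522 0.14716307 0.013     ] [0.56759338 0.1505043  0.22      ]
vert proj top [[177.51658577 232.99244623]
 [130.66050221 200.68310816]] side [[620.11972075 263.29437672]
 [594.14383109   6.5663746 ]]
[0.5659617  0.15491038 0.21687946]
[0.56344208 0.15785587 0.17905597]
[0.56237381 0.15502404 0.12588822]
[0.56319101 0.15097106 0.07921976]
[0.55623458 0.15796518 0.03184918]
```

View pics/z6.png

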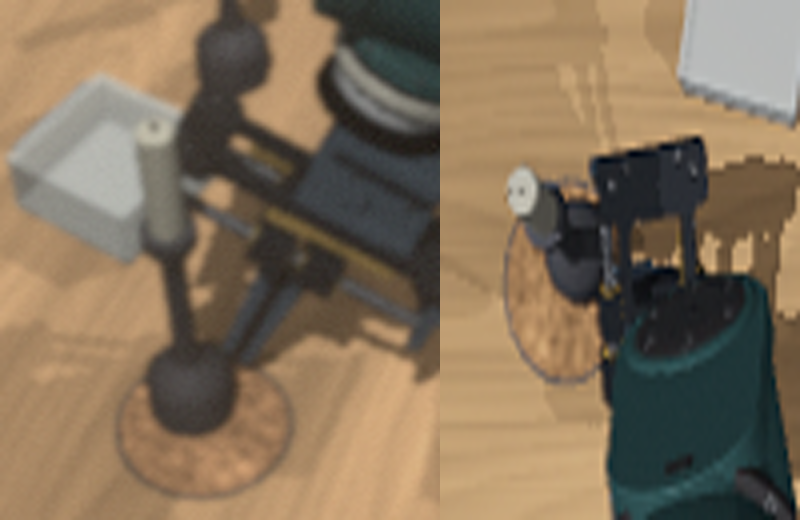

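Emit:
step_arm([
  {"angular": [0, 0, 0], "linear": [0, -0.1, 0], "claw": 255},
  {"angular": [0, 0, 0], "linear": [0, -0.2, 0], "claw": 255},
  {"angular": [0, 0, 0], "linear": [0, -0.2, 0], "claw": 255},
  {"angular": [0, 0, 0], "linear": [0, -0.5, 0], "claw": 255},
  {"angular": [0, 0, 0], "linear": [0, -1, 0], "claw": 255},
  {"angular": [0, 0, 0], "linear": [0, -2, 0], "claw": 255},
  {"angular": [0, 0, 0], "linear": [0, -2, 0], "claw": 255},
  {"angular": [0, 0, 0], "linear": [0, 0, 0], "claw": 255},
])

```text
time: 10.1
tcp_pos: [0.5526, 0.0417, 0.0157]
eef_rot: [2.738, -0.262, 1.731]
ft_force: [-0.7, 0.8, 0.1]
width: 0.0006
```

```bash
python3 look.py 7;python3 - <<'E'
import cv2
a=cv2.imread('pics/side7.png')[150:280,180:290];b=cv2.imread('pics/top7.png')[160:240,180:270]
cv2.imwrite('pics/z7.png',cv2.hconcat([cv2.resize(a,(440,520),interpolation=2),cv2.resize(b,(360,520),interpolation=2)[:, :360]]))
cv2.imwrite('pics/y7.png',cv2.resize(b,None,fx=8,fy=7,interpolation=2))
E
```

```text
[0.55264499 0.04173411 0.01569945] [[-0.154, 0.924, 0.35], [0.954, 0.046, 0.298], [0.259, 0.38, -0.888]] [-0.66268288  0.79082256  0.10642632]
top 190 141
side 184 160
```

View pics/z7.png

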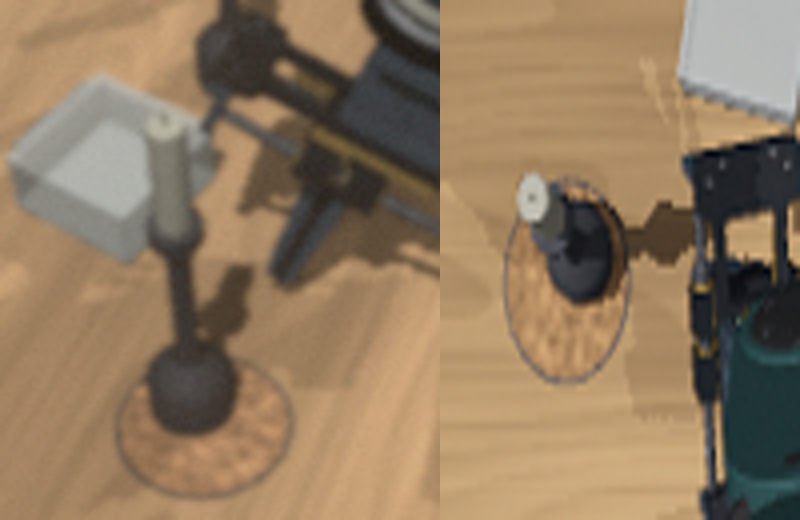

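View pics/y7.png

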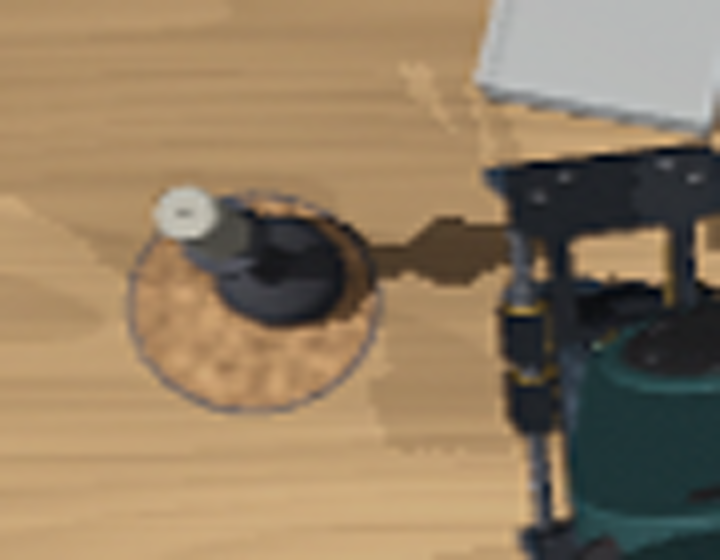

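Run:
```python
from h import *
f=lambda x,y:(180+x/8-.45,160+y/7-.43)
print('foot',onz('top',*f(281,271),.022),onz('top',*f(187,213),.22),'coaster',onz('top',*f(255,302),0))
g=lambda x,y:(180+x/4-.4,150+y/4-.4)
print(onz('side',*g(193,392),.013),onz('side',*g(164,126),.22),onz('side',*g(205,428),0))
# overlay: predicted foot circle
th=np.linspace(0,6.28,60)
for c in [(.563,.1445)]:
  for n,k in(('top',8),('side',5)):
    im=np.load(f'pics/{n}7.npz')['im'][:,:,::-1]
    x0,y0,w,h=(180,160,90,80) if n=='top' else (180,150,110,130)
    im=cv2.resize(im[y0:y0+h,x0:x0+w],None,fx=(8 if n=='top' else 4),fy=(8 if n=='top' else 4),interpolation=2); s=8 if n=='top' else 4
    for z,r,cc,col in[(0,.025,c,(0,0,255)),(.026,.025,c,(0,255,255)),(.22,.01,c,(0,255,0)),(0,.05,(.5525,.1563),(255,0,0))]:
        q=proj(n,np.c_[cc[0]+r*np.cos(th),cc[1]+r*np.sin(th),0*th+z]); q=((q-[x0,y0]+.5)*s).astype(np.int32)
        cv2.polylines(im,[q],True,col,1)
    cv2.imwrite(f'pics/ov_{n}7.png',im)
a=cv2.imread('pics/ov_top7.png');b=cv2.imread('pics/ov_side7.png')
```

```text
foot [0.56472364 0.14272886 0.022     ] [0.56493986 0.14384429 0.22      ] coaster [0.55324427 0.15604054 0.        ]
[0.56294456 0.14695761 0.013     ] [0.56430322 0.14631111 0.22      ] [0.5511049  0.15868816 0.        ]
```

View pics/ov_top7.png

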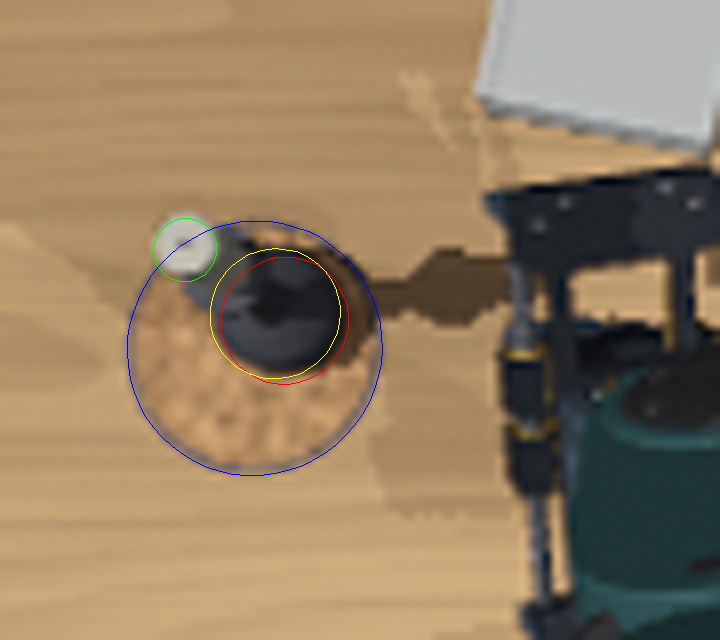

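View pics/ov_side7.png

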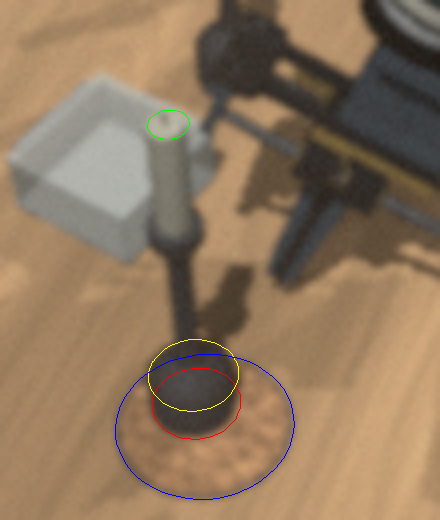

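Emit:
step_arm([
  {"angular": [0, 0, 0], "linear": [-0.5, -1, 1.5], "claw": 255},
  {"angular": [0, 0, 0], "linear": [-0.5, -1, 2.5], "claw": 255},
  {"angular": [0, 0, 0], "linear": [-0.5, 0, 3], "claw": 255},
  {"angular": [0, 0, 0], "linear": [-0.5, 0, 3], "claw": 255},
  {"angular": [0, 0, 0], "linear": [-0.5, 0, 3], "claw": 255},
  {"angular": [0, 0, 0], "linear": [-0.5, 0, 3], "claw": 255},
  {"angular": [0, 0, 0], "linear": [0, 0, 3], "claw": 255},
  {"angular": [0, 0, 0], "linear": [0, 0, 3], "claw": 255},
  {"angular": [0, 0, 0], "linear": [0, -2, 3], "claw": 255},
  {"angular": [0, 0, 0], "linear": [0, -2, 3], "claw": 255},
  {"angular": [0, 0, 0], "linear": [0, 0, 0], "claw": 255},
  {"angular": [0, 0, 0], "linear": [0, 0, 0], "claw": 255},
])

```text
time: 11.4
tcp_pos: [0.5162, -0.011, 0.3057]
eef_rot: [2.742, -0.263, 1.738]
ft_force: [0.1, 0.2, 0.1]
width: 0.0
```

```bash
python3 look.py 8;python3 - <<'E'
import cv2
a=cv2.imread('pics/side8.png');b=cv2.imread('pics/top8.png')
cv2.imwrite('pics/z8.png',cv2.vconcat([a[40:340],b[80:370]]))
cv2.imwrite('pics/y8.png',cv2.resize(b[170:240,180:270],None,fx=8,fy=8,interpolation=2))
E
```

```text
[ 0.51624993 -0.0110204   0.30566559] [[-0.161, 0.925, 0.344], [0.952, 0.054, 0.301], [0.26, 0.376, -0.89]] [0.05220434 0.20511635 0.11813561]
top 208 153
side 207 149
```

View pics/z8.png

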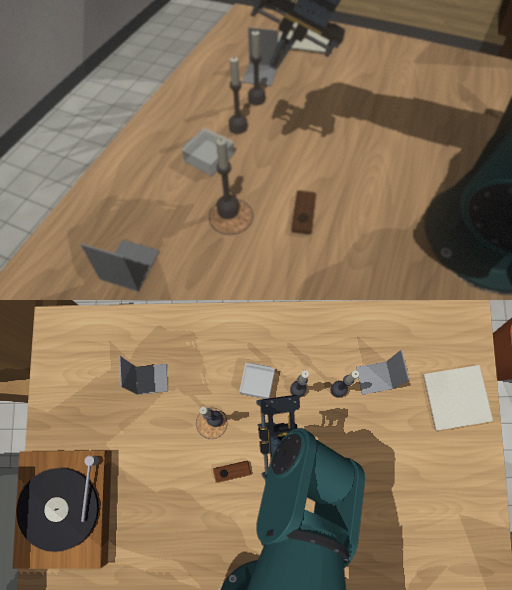

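View pics/y8.png

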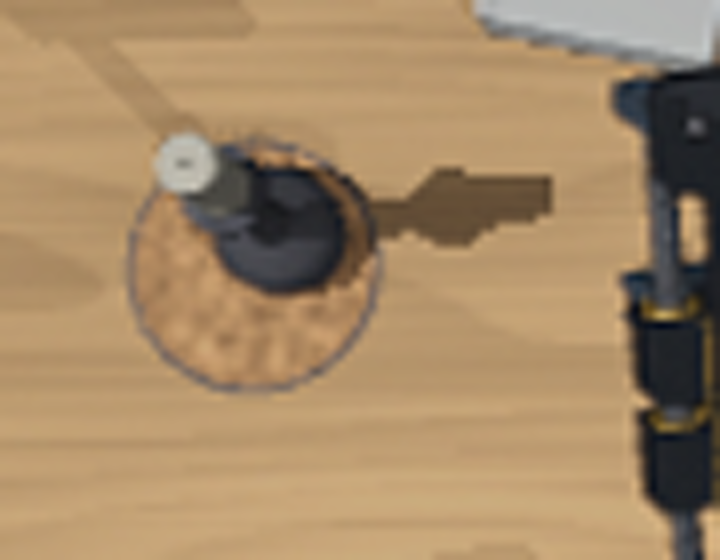

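```bash
python3 -c "
from rig import *
print(hand_in(), observe()['time'])"
```

```text
the job is handed in; nothing more can be done
the job is handed in; nothing more can be done
```

The candlestick nearest the base now stands upright on the cork coaster with its whole foot inside the rim. I pushed it about 0.32 m with the shut fingertips, touching only the foot. The job was handed in at about 11.5 s, with the hand raised to about 0.30 m and wrist force near zero.

- **Position:** the foot centre measures about 16–18 mm from the coaster centre, so the foot edge is roughly 6–9 mm inside the rim. The two cameras differ by 2–4 mm on the foot, and it is on the coaster by either reading. I left it off-centre rather than risk another push.
- **Lean during the push:** at the end the contact slid to the corner of the finger, higher on the foot than I wanted. The candlestick leaned forward by about 2° while touched. It settled upright when I backed off: the candle top was within about 2 mm of the foot axis in each camera's view.
- **Other things:** the bookends, acrylic box, remote and the two look-alike candlesticks look unmoved in the last pictures. I checked these by eye only, without a numerical comparison.

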